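# Sweep off the bench outlets

## Robot

A 6-joint arm with a two-finger parallel gripper is mounted at the origin on the work surface. World frame = base frame: x ahead of the robot, y to its left, z up, the work surface at z = 0. Lengths are in m, angles in degrees, forces in N, time in s.
With the tool pointing down it reaches from about 0.25 to 0.725 m from the base axis. Payload 9.7 kg.
Tool frame: the origin (TCP) lies between the finger pads; the fingertips stand 11 mm ahead of it and the grasp point (between the pads) lies 8 mm behind it; y points along the fingers, x is the direction in which the jaws open and shut, and the axes are right-handed (so a half turn about y gives the same grasp; the last joint's range is limited). The gripper opens to 85 mm and grips with 20 to 120 N. Pads are 22 mm wide; open, the fingers measure 114 mm over their backs; the gripper's body (76 mm by 85 mm) begins 54 mm behind the grasp point. The pads swing forward as they close: fully open they stand 13 mm farther back than shut.
Start: joints at [70.875, 4.979, 10.078, 95.1, 0, 90], TCP at [0.18, 0.52, 0.242] pointing down, gripper open.
Joint ranges: [-179.16, 179.16], [-48.56, 103.87], [-65.8, 70.77], [-126.05, 130.52], [-82.76, 87.17], [-180, 180]. Speed limits (degrees/s): [127.2, 127.2, 147.25, 180, 180, 180].

## Interface

Orientations are given as [roll, pitch, yaw] about the fixed x, y, z axes, in that order (R = Rz(yaw) Ry(pitch) Rx(roll)).
In Python, from workcell import bot, vision gives the robot as it stands. The module is installed in compiled form; this text tells all that it offers.
- The arm moves only by the shell command python3 -m crank 'ROWS' [OPENING] [FORCE]. ROWS is text: rows parted by semicolons, each of 6 numbers parted by spaces: the shift along the tool's x, y, z in m, then the turn, a rotation vector about the tool's x, y, z in rad. A call has 1 to 8 rows; each row is the pose to reach, as a shift and turn from the pose commanded when the call began, along the tool's axes at that moment; what a row does not reach only later rows make up. A row lasts 1/10 s, in which the tool goes at most 50 mm and 8.59 degrees, less where a joint would pass 70% of its speed; a pose out of reach is approached as far as the arm can. A call with a gripper value outside its range is refused whole. OPENING is the gripper's target within -1 to 1 (shut at 1, half-way at 0, fully open at -1), set as the call begins (- or left out, the last holds). The fingers move at their own pace and stop on an object; FORCE is the grip in N (left out, the last holds). Time passes only in rows, so rows that repeat a pose let the fingers close. It gives the time, the measured TCP pose, the force and the opening at its end, in the units of the state.
- bot.get_obs(): the state, without advancing time (a new reading comes with each control period).
- vision.camera(name): name is "scene" or "side" or "wrist"; returns the picture (480x640x3 uint8, red, green, blue); there is no depth.
- vision.get_calibration(name): a dict with "fx", "fy", "cx", "cy" (pixels), "rvec" (rotation vector, rad) and "tvec" (3), from world to camera coordinates, as OpenCV has them. Camera axes: x right, y down, z forward; pixel columns grow to the right and rows downward; lengths in m; the calibration is good to about 2 mm. A picture is of the moment at which its call begins: read the wrist's pose just before it. get_calibration takes no time and is no camera call; for the wrist camera it gives the pose at the moment of the call.
- bot.job_done(): hands the job in, once; it reports no verdict.
The state is a dict: "time": time; "q": joint angles; "qd": joint speeds; "joint_efforts": joint torques, N m; "ee_pos": TCP position; "tcp_rot": TCP orientation; "wrist_force": force on the tool from outside, world axes, zero at the start; "torque": the same for the moment, N m; "opening": finger opening in m.
Only numpy, scipy, OpenCV 4.12 (cv2) and the standard library are available. Lean on these libraries where they do the work, as an engineer would, in place of code of your own. Each camera call takes 0.05 s, during which the arm holds its last target. There are 200 camera calls.

## Task

Closing up the garage: on the light grey switch bank on the workbench, switch off the three toggles that stand close together in a row by running a fingertip along them, so that all three tip over and lie down. Do it in one drag, without lifting the hand away between toggles, and leave the single toggle set apart at the other end of the bank standing, as its outlet stays on.

Things in the scene. Friction and masses are not known exactly. Their poses are not given: they have to be found in the camera images.
- bank: Light grey switch box fixed to the bench, 90 (x) by 300 (y) by 50 mm high. Origin: centre of its underside; y along the row, z up. Four like black paddle toggles on its middle line x = 0, between cheeks 64 mm high: the row at y = -115, -60, -5, the lone one at 115 mm. Paddles are 22 mm wide (x), 10 thick. A fingertip 82 to 95 mm above the bench, moving to +y, tips each and passes over it.
- toggle1 (a joint): First toggle of the row, at the bank's -y end; pivot at (0, -115, 56) mm in the bank's frame. Tip angle, rad: 0 = on, leaning 0.2 back to the bank's -y end, top 102 mm above the bench; grows as it tips to +y; 1.4 = off, lying, top 78 mm up. Light (under 1 N at the tip); past about 0.5 it falls by its own weight; rigid at both stops.
- toggle2 (a joint): Middle toggle of the row; pivot at (0, -60, 56) mm in the bank's frame. Tip angle, rad: 0 = on, leaning 0.2 back to the bank's -y end, top 102 mm above the bench; grows as it tips to +y; 1.4 = off, lying, top 78 mm up. Light (under 1 N at the tip); past about 0.5 it falls by its own weight; rigid at both stops.
- toggle3 (a joint): Last toggle of the row, before the gap; pivot at (0, -5, 56) mm in the bank's frame. Tip angle, rad: 0 = on, leaning 0.2 back to the bank's -y end, top 102 mm above the bench; grows as it tips to +y; 1.4 = off, lying, top 78 mm up. Light (under 1 N at the tip); past about 0.5 it falls by its own weight; rigid at both stops.
- lone_toggle (a joint): Lone toggle, 120 mm beyond the row, to stay on; pivot at (0, 115, 56) mm in the bank's frame. Tip angle, rad: 0 = on, leaning 0.2 back to the bank's -y end, top 102 mm above the bench; grows as it tips to +y; 1.4 = off, lying, top 78 mm up. Light (under 1 N at the tip); past about 0.5 it falls by its own weight; rigid at both stops.

How it is judged (in metres and radians):
At the end, for the whole second after the job is handed in: All three toggles of the row lie tipped to beyond 1.1 rad (of 1.4) and the lone toggle still stands on, below 0.2 rad (value of joint each of toggle1, toggle2, toggle3 above 1.1 rad and value of joint lone_toggle below 0.2 rad); the robot touches nothing.
It fails at once if the lone toggle is tipped beyond 0.4 rad (value of joint lone_toggle above 0.4 rad).
It fails at once if the hand is lifted away (grasp point more than 180 mm above the bench) while some toggles of the row are off (beyond 1.0) and some still on (below 0.3) (value of joint any of toggle1, toggle2, toggle3 above 1 rad and value of joint any of toggle1, toggle2, toggle3 below 0.3 rad and z of the grasp point in the frame of bank above 0.18 m).
It also fails if it takes over 29 s, if anything falls off the work surface, if the arm or the gripper's body presses on something with over 40 N, if the wrist force passes 120 N, or if a joint passes its speed limit or range.

## Working session

There is one attempt and no reset: what is moved stays moved. The work goes in short steps, Python scripts to look and compute and a shell command to move; the robot and the scene stay as the last step left them, time stands still between calls to the robot, and variables do not carry over. Pictures are saved under pics/ and viewed, about 8 in all and at most 12, crops included, and the job is handed in when it is done.

```bash
mkdir -p pics; python3 - <<'E'
from workcell import bot, vision
import cv2
o=bot.get_obs(); print({k:o[k] for k in('time','ee_pos','tcp_rot','opening')})
for n in('scene','side'):
    cv2.imwrite(f'pics/{n}0.png',vision.camera(n)[:,:,::-1]); print(n,vision.get_calibration(n))
E
```

```text
{'time': 0.0, 'ee_pos': array([0.18012543, 0.5194398 , 0.24157006]), 'tcp_rot': array([-8.99997275e+01,  7.75336985e-02,  7.08750280e+01]), 'opening': 0.08554258535409485}
scene {'fx': 547.8059556471188, 'fy': 547.8059556471188, 'cx': 313.85816491039856, 'cy': 244.76410267749188, 'rvec': array([ 2.21637365,  1.38764729, -0.43074939]), 'tvec': array([-0.25046492, -0.36682372,  1.12608871])}
side {'fx': 454.70296553770726, 'fy': 454.70296553770726, 'cx': 319.1606527428041, 'cy': 239.95729343029356, 'rvec': array([ 0.48675851, -2.66141768,  1.22883155]), 'tvec': array([0.53037997, 0.17116814, 0.57332978])}
```

View pics/scene0.png

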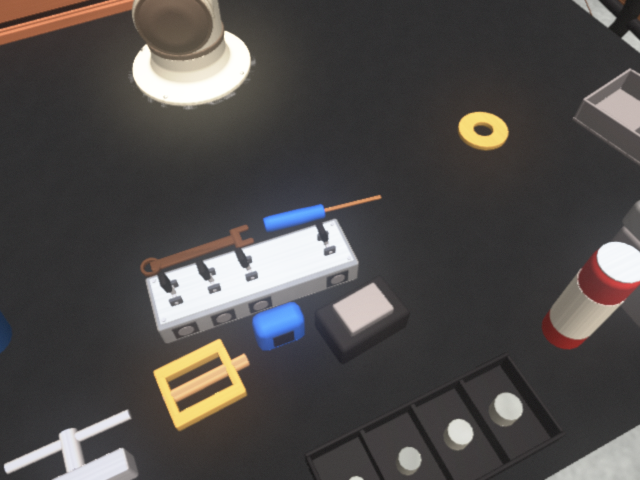

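View pics/side0.png

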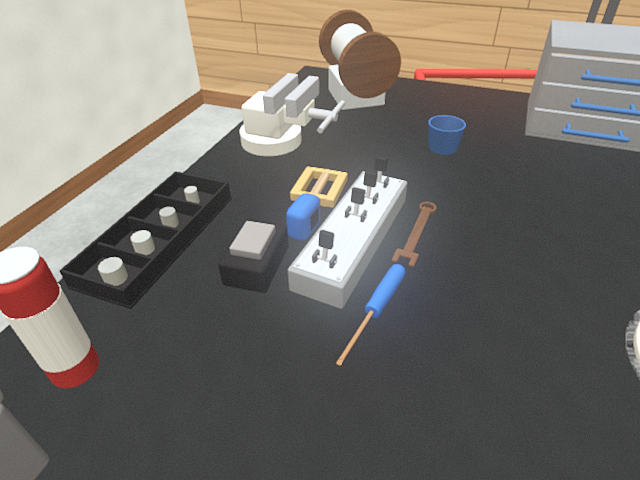

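The scene view shows the bank with its top from about (149,280) to (338,222) and (357,262). The row is at the left (x 167–242) and the lone toggle at (323,232). The side view agrees, with the lone toggle nearest at (326,240). Next I'll measure the corners of the top face.

```bash
cat > h.py <<'E'
import numpy as np, cv2
from workcell import vision
def ray(n,uv,c=None):
    c=c or vision.get_calibration(n); R=cv2.Rodrigues(np.array(c['rvec']))[0]; t=np.array(c['tvec'])
    d=R.T@np.array([(uv[0]-c['cx'])/c['fx'],(uv[1]-c['cy'])/c['fy'],1]); return -R.T@t,d
def plane(n,uv,z):
    o,d=ray(n,uv); return o+d*(z-o[2])/d[2]
def proj(n,P):
    c=vision.get_calibration(n); K=np.array([[c['fx'],0,c['cx']],[0,c['fy'],c['cy']],[0,0,1]])
    return cv2.projectPoints(np.float64(P).reshape(-1,3),np.array(c['rvec']),np.array(c['tvec']),K,None)[0][:,0]
E
python3 - <<'E'
from h import *
for n,thr,seed in(('scene',185,(290,262)),('side',150,(350,240))):
    im=cv2.imread(f'pics/{n}0.png'); g=cv2.cvtColor(im,6); s=cv2.cvtColor(im,40)[:,:,1]
    print(n,'grey at seed',g[seed[1],seed[0]], 'front', g[300,290] if n=='scene' else g[283,310])
    m=((g>thr)&(s<50)).astype(np.uint8)
    m=cv2.morphologyEx(m,cv2.MORPH_OPEN,np.ones((3,3)))
    k,l,st,_=cv2.connectedComponentsWithStats(m); lab=l[seed[1],seed[0]]; print(lab,st[lab])
    c=cv2.findContours((l==lab).astype(np.uint8),0,2)[0][0]; h=cv2.convexHull(c)
    a=cv2.approxPolyDP(h,6,True)[:,0]
    P=[plane(n,p,.05) for p in a]
    for p,q in zip(a,P): print(p,q.round(4))
    print('sides',[np.linalg.norm(P[i]-P[i-1]).round(4) for i in range(len(P))])
E
```

```text
scene grey at seed 248 front 127
5 [ 148  220  209  109 9053]
[356 260] [0.5888 0.0632 0.05  ]
[163 328] [ 0.5698 -0.2242  0.05  ]
[148 284] [ 0.4939 -0.2231  0.05  ]
[332 220] [0.5085 0.0644 0.05  ]
sides [np.float64(0.0804), np.float64(0.288), np.float64(0.0759), np.float64(0.2879)]
side grey at seed 252 front 149
8 [ 288  171  119  119 5543]
[406 181] [ 0.4826 -0.2217  0.05  ]
[342 288] [0.5048 0.075  0.05  ]
[288 270] [0.5902 0.0681 0.05  ]
[362 172] [ 0.5678 -0.2243  0.05  ]
sides [np.float64(0.0852), np.float64(0.2975), np.float64(0.0857), np.float64(0.2933)]
```

Both views agree. The bank's centre is about (0.538, -0.078), its yaw is about -3.8°, and its sides come close to 90 x 300. I'll move halfway while shutting the jaws and turning the pads across the drag.

```bash
R='-0.308 0 -0.29 0 1.304 0'; python3 -m crank '-0.31 0 -0.29 0 1.304 0;-0.31 0 -0.29 0 1.304 0;-0.31 0 -0.29 0 1.304 0;-0.31 0 -0.29 0 1.304 0;-0.31 0 -0.29 0 1.304 0;-0.31 0 -0.29 0 1.304 0;-0.31 0 -0.29 0 1.304 0;-0.31 0 -0.29 0 1.304 0' 1
cat >> h.py <<'E'
from scipy.spatial.transform import Rotation as Ro
C=np.array([.538,-.078,0]); YAW=-3.8
def plan(by,z,bx=0):
    from workcell import bot
    o=bot.get_obs(); R=Ro.from_euler('xyz',o['tcp_rot'],degrees=True)
    P=C+Ro.from_euler('z',YAW,degrees=True).apply([bx,by,z]); G=Ro.from_euler('xyz',[-90,0,YAW],degrees=True)
    print(o['time'],'pos',o['ee_pos'].round(4),o['tcp_rot'].round(2),'q',o['q'].round(1),'F',o['wrist_force'].round(2),'goal',P.round(4))
    print('row',R.inv().apply(P-o['ee_pos']).round(4),(R.inv()*G).as_rotvec().round(4))
E
python3 -c "
from h import *
plan(-.175,.16)"
```

```text
time: 0.9
ee_pos: [0.3428, 0.1522, 0.2422]
tcp_rot: [-90.0, -0.0, 1.8]
wrist_force: [0.9, -0.1, -0.2]
opening: -0.0001
0.9 pos [0.3428 0.1522 0.2422] [-8.999e+01 -2.000e-02  1.790e+00] q [ 23.9 -18.7 -11.3  97.4  -0.  112.2] F [ 0.89 -0.09 -0.18] goal [ 0.5264 -0.2526  0.16  ]
row [ 0.1708  0.0822 -0.4104] [-0.0002  0.0976  0.0003]
```

```bash
python3 -m crank '0.16 0.06 -0.4 0 0.1 0;0.16 0.06 -0.4 0 0.1 0;0.16 0.06 -0.4 0 0.1 0;0.16 0.06 -0.4 0 0.1 0;0.16 0.06 -0.4 0 0.1 0;0.16 0.06 -0.4 0 0.1 0;0.16 0.06 -0.4 0 0.1 0;0.16 0.06 -0.4 0 0.1 0'
python3 - <<'E'
from h import *
plan(-.175,.12)
from workcell import bot
p=bot.get_obs()['ee_pos']
for n,c in(('scene',(140,260)),('side',(390,130))):
    im=vision.camera(n)[:,:,::-1].copy()
    B=lambda by,z:C+Ro.from_euler('z',YAW,degrees=True).apply([0,by,z])
    pts=proj(n,[p+[0,0,-.011],p+[0,0,-.024],B(-.124,.102),B(-.069,.102),B(-.014,.102),B(.106,.102)])
    print(n,pts.round(0).tolist())
    u,v=pts[0].astype(int); x0,y0=max(0,u-100),max(0,v-120)
    cr=im[y0:y0+240,x0:x0+266]; 
    for q,col in zip(pts,[(0,255,0),(0,0,255)]+[(255,0,255)]*4): cv2.circle(im,tuple(int(a) for a in q),1,col,-1)
    cv2.imwrite(f'pics/{n}1.png',cv2.resize(cr,None,fx=3,fy=2.5,interpolation=2)[:600,:800])
E
```

```text
time: 1.7
ee_pos: [0.5036, -0.2102, 0.1865]
tcp_rot: [-90.0, 0.0, -3.6]
wrist_force: [0.8, 1.1, 0.4]
opening: -0.0003
1.7 pos [ 0.5036 -0.2102  0.1865] [-8.999e+01  1.000e-02 -3.640e+00] q [-22.7   3.6   2.4  88.8   0.   71. ] F [0.83 1.09 0.41] goal [ 0.5264 -0.2526  0.12  ]
row [ 0.0255  0.0664 -0.0409] [-0.0002  0.0029 -0.0002]
scene [[134.0, 236.0], [137.0, 242.0], [161.0, 280.0], [201.0, 266.0], [240.0, 253.0], [321.0, 226.0]]
side [[400.0, 118.0], [399.0, 125.0], [380.0, 157.0], [369.0, 172.0], [357.0, 189.0], [327.0, 233.0]]
```

View pics/scene1.png

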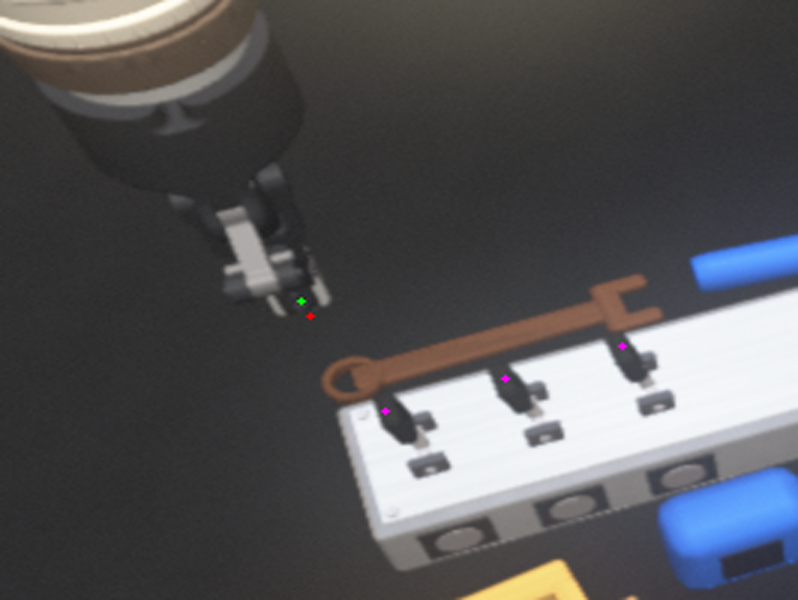

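View pics/side1.png

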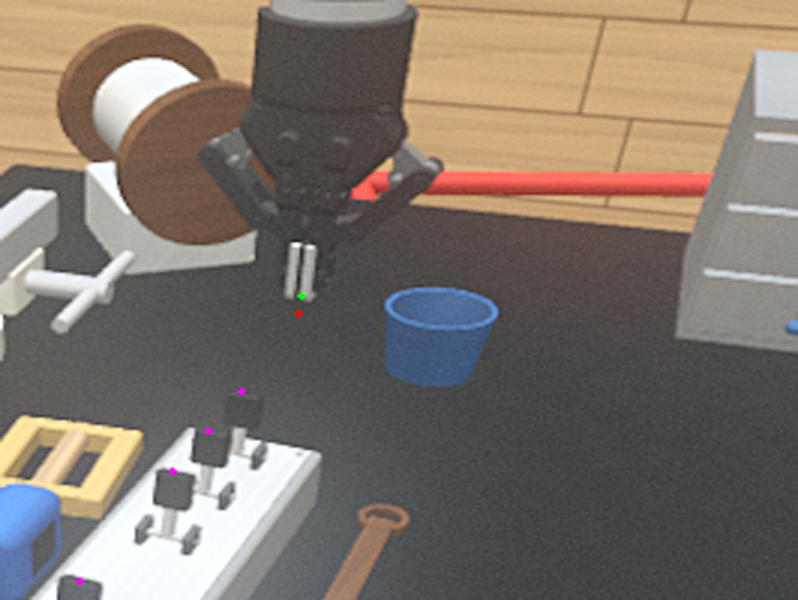

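The side view puts the shut fingertips right at the green 11 mm dot. The predicted toggle tops (magenta) lie on the real ones in both views, within about 2 mm. Now I'll go beside toggle 1, then down to a tip height of 88 mm.

```bash
python3 -m crank '0.025 0.02 -0.04 0 0.003 0;0.025 0.02 -0.04 0 0.003 0;0.025 0.06 -0.04 0 0.003 0;0.025 0.087 -0.04 0 0.003 0;0.025 0.087 -0.04 0 0.003 0;0.025 0.087 -0.04 0 0.003 0'
python3 -c "
from h import *
plan(.04,.099)"
```

```text
time: 2.4
ee_pos: [0.5255, -0.249, 0.1009]
tcp_rot: [-90.0, 0.0, -3.8]
wrist_force: [-0.4, 0.4, 1.1]
opening: -0.0003
2.4 pos [ 0.5255 -0.249   0.1009] [-8.999e+01  2.000e-02 -3.760e+00] q [-25.4   8.9  -1.3  79.9   0.   68.4] F [-0.35  0.36  1.08] goal [ 0.5407 -0.0381  0.099 ]
row [0.0013 0.0019 0.2114] [-0.0002  0.0007 -0.0004]
```

```bash
python3 -m crank '0.001 0.002 0.015 0 0 0;0.001 0.002 0.03 0 0 0;0.001 0.002 0.045 0 0 0;0.001 0.002 0.06 0 0 0;0.001 0.002 0.075 0 0 0;0.001 0.002 0.09 0 0 0;0.001 0.002 0.105 0 0 0;0.001 0.002 0.12 0 0 0'
python3 - <<'E'
from h import *
plan(.04,.099)
im=vision.camera('scene')[:,:,::-1]
cv2.imwrite('pics/scene2.png',cv2.resize(im[130:360,110:410],None,fx=2.6,fy=2.6))
E
```

```text
time: 3.2
ee_pos: [0.5347, -0.1285, 0.0981]
tcp_rot: [-90.0, 0.0, -3.8]
wrist_force: [0.7, -0.5, 0.2]
opening: 0.0003
3.2 pos [ 0.5347 -0.1285  0.0981] [-90.     0.    -3.77] q [-13.5   4.6  -6.3  79.1   0.   80.3] F [ 0.68 -0.48  0.16] goal [ 0.5407 -0.0381  0.099 ]
row [-0.     -0.0009  0.0906] [-0.      0.0005 -0.    ]
```

View pics/scene2.png

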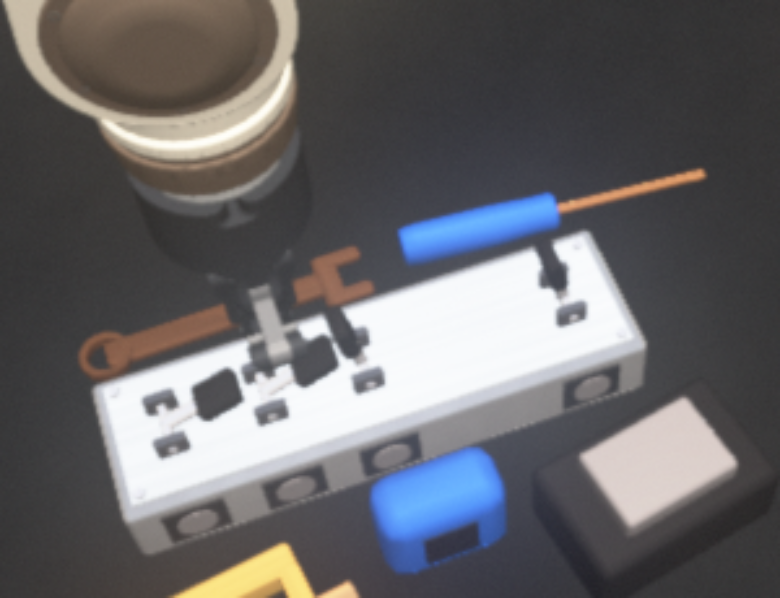

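Toggles 1 and 2 lie down at (218,393) and (315,360). Toggle 3 still stands at (345,330) and the lone one at (552,268). I'll carry on with the drag.

```bash
python3 -m crank '0 0 0.015 0 0 0;0 0 0.03 0 0 0;0 0 0.045 0 0 0;0 0 0.06 0 0 0;0 0 0.075 0 0 0;0 0 0.087 0 0 0;0 0 0.087 0 0 0'
python3 - <<'E'
from h import *
plan(.04,.099)
im=vision.camera('scene')[:,:,::-1]
cv2.imwrite('pics/scene3.png',cv2.resize(im[130:360,110:410],None,fx=2.6,fy=2.6))
E
```

```text
time: 3.95
ee_pos: [0.5405, -0.0415, 0.0981]
tcp_rot: [-90.0, -0.0, -3.7]
wrist_force: [-0.3, -1.1, -0.3]
opening: 0.0
3.95 pos [ 0.5405 -0.0415  0.0981] [-89.99  -0.    -3.68] q [-4.4  3.5 -7.4 79.1  0.  89.3] F [-0.34 -1.08 -0.26] goal [ 0.5407 -0.0381  0.099 ]
row [-0.0001 -0.0009  0.0034] [-0.0002  0.0021  0.    ]
```

View pics/scene3.png

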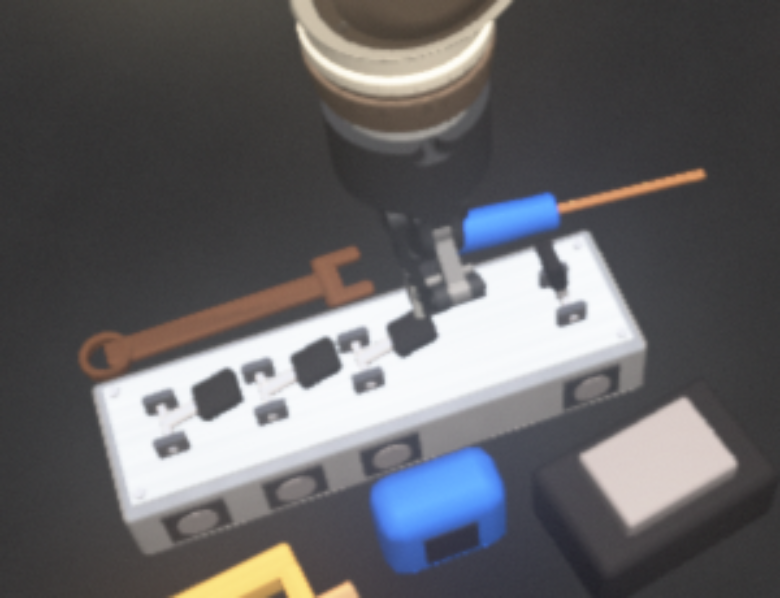

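All three row toggles lie flat, ending with the third at (412,332), and the lone one stands. I'll lift straight up and check.

```bash
python3 -m crank '0 -0.03 0 0 0 0;0 -0.06 0 0 0 0;0 -0.1 0 0 0 0;0 -0.14 0 0 0 0;0 -0.14 0 0 0 0;0 -0.14 0 0 0 0'
python3 - <<'E'
from h import *
plan(.04,.24)
im=vision.camera('side')[:,:,::-1]
cv2.imwrite('pics/side4.png',cv2.resize(im[100:320,240:500],None,fx=2.6,fy=2.6))
E
```

```text
time: 4.6
ee_pos: [0.5409, -0.0436, 0.2389]
tcp_rot: [-90.0, -0.1, -3.8]
wrist_force: [-0.3, 0.5, -0.8]
opening: 0.0002
4.6 pos [ 0.5409 -0.0436  0.2389] [-90.01  -0.11  -3.82] q [-4.6  3.8  8.4 94.5 -0.  89.2] F [-0.26  0.46 -0.83] goal [ 0.5407 -0.0381  0.24  ]
row [-0.0006 -0.0011  0.0055] [ 0.0002 -0.0004  0.0019]
```

View pics/side4.png

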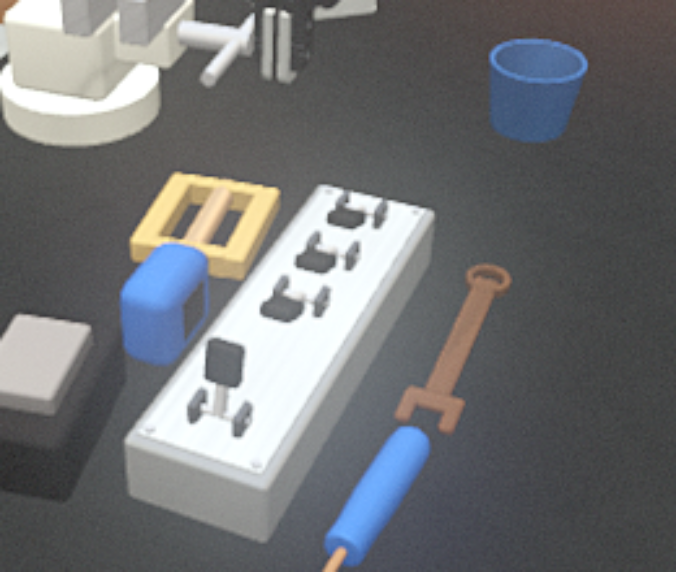

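The row lies down, at (347,215), (316,258) and (283,303). The lone toggle stands at (225,362), and the hand is clear of everything.

```bash
python3 -c "
from workcell import bot
print(bot.job_done())"
```

```text
the job is handed in; nothing more can be done
None
```

The three toggles in the row are switched off and the lone toggle is still standing. I handed the job in at about 4.6 s, well under the 29 s limit.

I tipped all three in one drag toward +y with the jaws shut. The fingertip stayed about 88 mm above the bench and the hand did not lift between toggles. It stopped about 70 mm short of the lone toggle's pivot, then lifted straight up.

- **Final pictures:** the scene view at the end of the drag and the side view after lifting both show the row lying down and the lone toggle upright. I judged this by eye and did not measure the toggle angles.
- **Forces:** every wrist force reading was about 1 N or less. The hand was clear of everything at hand-in, with the TCP at 0.239 m.
- **Bank position:** the two cameras differed by about 4 mm on the bank's centre and 1° on its yaw, so I used the mean. The toggle tops predicted from it matched the pictures to about 2 mm.

No check failed.

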